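# Peel the top tray off a sticky stack and present it over the tube rack

### The job

The nested plastic trays cling together, and pulling straight up brings the lower ones along: take the top tray by the upright tab at its corner and lift that corner first, so that the tray peels off while its opposite corner still rests on the stack and the lower trays stay seated in their stand. Then carry the tray over to the tube rack beside the stand (not the other one at the right-hand end of the desk) and present it there, level, right way up and centred about a hand's breadth above the rack, without shoving the rack about. Finish while still holding it there: do not put it down or let go.

Things in the scene. Friction and masses are not known exactly. Their poses are not given: they have to be found in the camera images.
- tray: the top tray: white plastic, open at the top, 130 x 130 mm with rounded corners, 35 mm high, about 60 g; its rim is a band 10 mm high and 8 mm wide round the top, its walls slope in to a floor of 88 x 88 mm. Origin at the centre of its underside; z up, rim top 35 mm above the origin. Its x axis points along the diagonal to the corner with the grip tab (the sides run at 45 degrees)
- tray_tab (a point): centre of the top tray's grip tab, the only such tab: an upright plate on the rim at one corner, 9 mm thick (along the tray's x), 26 mm wide (along its y). This point is 14 mm above the rim's top, 14 mm below the tab's top, 76.5 mm from the tray's centre along its x and 49 mm above its origin. Outside the tab is free space, inside is the open tray. Axes as the tray's
- tray_far (a point): the corner of the top tray diagonally opposite the tab, at the lower edge of its rim (80 mm from the tray's centre along minus x, 25 mm above its origin): the tray hinges here while it is peeled. Axes as those of the tray
- stack: the three lower trays as one loose body, 0.55 kg, hanging by the lowest rim in a fixed grey stand (150 x 150 x 43 mm). Outline and axes as the top tray, whose rim rests on its rim. Two spring flaps on the edges beside the far corner fold over that rim and let go when it rises 5 mm there. Raising the tab's corner takes 2 to 3 N, a straight pull about 6 N. Origin: its underside, 30 mm below the tray's
- rack: empty tube rack with clear shelves and white end plates, beside the stand, within 0.5 m of it and in front of the robot, 244 (along its x) x 112 (y) x 68 mm high, 0.19 kg, loose. Origin at the centre of its underside, on the desk; z up
Not all that is in view belongs to the job. Leave any green look-alike of the tray alone.

How it is judged:
On the way:
1. the tab's corner of the top tray is raised at least 20 mm while the opposite corner is still within 8 mm of its seat on the stack (z of tray_tab in the frame of stack above 0.099 m and z of tray_far in the frame of stack below 0.063 m and horizontal distance between tray_far and stack below 0.095 m), for 0.1 s.
At the end, for the whole second after the job is handed in: The gripper holds the tray still: centre within 50 mm of the rack's seen from above, underside 110 to 250 mm above the desk, right way up, level within 0.3 rad, touching neither rack nor stack; lower trays seated (10 mm, 0.04 rad), rack within 30 mm of where it stood (horizontal distance between tray and rack below 0.05 m and height (world z) of tray between 0.11 and 0.25 m and angle between tray's own z axis and vertical below 0.3 rad and contact force between the fingers and tray above 1 N and contact force between tray and rack below 0.05 N and contact force between tray and stack below 0.05 N and linear speed of tray below 0.03 m/s and distance of stack from where it was at the start of the episode below 0.01 m and angle between stack's own z axis and vertical below 0.04 rad and distance of rack from where it was at the start of the episode below 0.03 m); the arm keeps its last pose, push and grip.
It fails at once if the lower trays are lifted or tipped out of their stand (more than 12 mm or 0.1 rad) (distance of stack from where it was at the start of the episode above 0.012 m or angle between stack's own z axis and vertical above 0.1 rad).
It fails at once if the tube rack is shoved more than 40 mm (distance of rack from where it was at the start of the episode above 0.04 m).
It also fails if it takes over 48 s, if anything falls off the work surface, if the arm or the gripper's body presses on something with over 40 N, if the wrist force passes 120 N, or if a joint passes its speed limit or range.

### The arm

A 6-joint arm with a two-finger parallel gripper is mounted at the origin on a cart in front of the work surface, level with it; the furniture and walls round the work are solid. World frame = base frame: x ahead of the robot, y to its left, z up, the work surface at z = 0. Lengths are in m, angles in rad, forces in N, time in s.
With the tool pointing down it reaches from about 0.225 to 0.875 m from the base axis. Payload 3.4 kg.
Tool frame: the origin (TCP) lies between the finger pads; the fingertips stand 19 mm ahead of it and the grasp point (between the pads) is the TCP (manip.tip_reach is the distance from the TCP to the fingertips, in m); z points along the fingers, x is the direction in which the jaws open and shut, and the axes are right-handed (so a half turn about z gives the same grasp; the last joint's range is limited). The gripper opens to 85 mm and grips with 20 to 120 N. Pads are 22 mm wide; open, the fingers measure 114 mm over their backs; the gripper's body (76 mm by 85 mm) begins 54 mm behind the grasp point. The pads swing forward as they close: fully open they stand 13 mm farther back than shut.
Start: joints at [1.063, 0.276, 1.505, -0, 1.361, -0.121], TCP at [0.217, 0.533, 0.25] pointing down, gripper open.
Joint ranges: [-2.89, 2.89], [-0.75, 2.08], [0.22, 2.7], [-1.18, 4.32], [0.11, 2.71], [-2.7, 2.7]. Speed limits (rad/s): [2.57, 2.57, 3.14, 3.14, 3.14, 3.14].

### API

Orientations are given as a unit quaternion [w, x, y, z].
In Python, from rig import manip gives the robot as it stands.
- The arm moves only by the tool send_rows, never from a script. Its arguments are lists of equal length, an entry for each row: "delta_pos": the shift along the tool's x, y, z normalised to -1 to 1, where 1 is 40 cm, a list of three; "angular": the turn, a rotation vector about the tool's x, y, z normalised to -1 to 1, where 1 is 0.08 rad, a list of three. A call has 1 to 5 rows; each row shifts and turns the commanded pose from where the row before left it, along the tool's axes as they then stand; what a row does not reach is not made up. A row lasts 1/12 s, in which the tool goes at most 41.7 mm and 7.16 degrees, less where a joint would pass 70% of its speed; a pose out of reach is approached as far as the arm can. A call with a number of a shift or a turn outside -1 to 1 is refused whole. A call with a gripper value outside its range is refused whole. "hand" is the finger opening in mm, from 0 to 85.4, set as the call begins (left out, the last holds). The fingers move at their own pace and stop on an object; "squeeze" is the grip in N (left out, the last holds). Time passes only in rows, so rows that do not move let the fingers close. It gives the time, the measured TCP pose, the force and the opening at its end, in the units of the state.
- manip.get_state(): the state, without advancing time (a new reading comes with each control period).
- manip.get_image(name): name is "scene" or "top" or "wrist"; returns the picture (480x640x3 uint8, blue, green, red); there is no depth.
- manip.calibration(name): a dict with "fx", "fy", "cx", "cy" (pixels), "k1" (the pictures are not rectified: a ray, as slopes to the right and down, at radius r is drawn at 1 + k1 r^2 times it, then the intrinsics apply), "camera_from_world" (4x4, takes a point from world to camera coordinates). Camera axes: x right, y up, looking along -z (the intrinsics and any distortion apply to the point x, -y, -z); pixel columns grow to the right and rows downward; lengths in m; the calibration is good to about 2 mm. A picture is of the moment at which its call begins: read the wrist's pose just before it. calibration takes no time and is no camera call; for the wrist camera it gives the pose at the moment of the call.
- manip.sign_off(): hands the job in, once; it reports no verdict.
The state is a dict: "clock": time; "qpos": joint angles; "qd": joint speeds; "effort": joint torques, N m; "position": TCP position; "ee_rot": TCP orientation; "contact_force": force on the tool from outside, world axes, zero at the start; "moment": the same for the moment, N m; "width": finger opening in m.
Only numpy, scipy, OpenCV 4.12 (cv2) and the standard library are available. Lean on these libraries where they do the work, as an engineer would, in place of code of your own. Each camera call takes 0.05 s, during which the arm holds its last target.

## Working session

There is one attempt and no reset: what is moved stays moved. The work goes in short steps, Python scripts to look and compute and a tool call to move; the robot and the scene stay as the last step left them, time stands still between calls to the robot, and variables do not carry over. Pictures are saved under pics/ and viewed, and the job is handed in when it is done.

Besides the shell and the picture viewer there is one more tool, called as name(argument=value, ...), one argument or row to a line, values as JSON. send_rows: Moves the arm, as the interface text tells. Scaled input: -1 to 1 covers 40 cm each way for a shift and 0.08 rad each way for a turn. Its arguments: {"type":"object","properties":{"delta_pos":{"type":"array","items":{"type":"array","items":{"type":"number"}}},"angular":{"type":"array","items":{"type":"array","items":{"type":"number"}}},"hand":{"type":"number"},"squeeze":{"type":"number"}},"required":["delta_pos","angular"]}

```bash
mkdir -p pics; ls; python3 - <<'E'
from rig import manip
import cv2, numpy as np
s=manip.get_state(); print(s)
for n in ("scene","top","wrist"):
    c=manip.calibration(n); print(n,{k:(np.round(v,4).tolist() if k=="camera_from_world" else v) for k,v in c.items()})
    cv2.imwrite(f"pics/{n}0.png",manip.get_image(n))
E
```

```text
pics
{'clock': 0.0, 'qpos': array([ 1.06301920e+00,  2.76631933e-01,  1.50611500e+00,  2.49908629e-05,
        1.36068833e+00, -1.21005282e-01]), 'qd': array([ 0.00031785, -0.0005379 , -0.0015694 , -0.0017739 , -0.00088904,
        0.00097849]), 'effort': array([-1.56530132e-03, -4.16769683e+01, -2.45809060e+01, -1.93037686e-04,
        1.07195653e-02, -9.35552649e-07]), 'position': array([0.21665713, 0.5321066 , 0.24942583]), 'ee_rot': array([ 4.07186144e-04,  8.29820572e-01,  5.58029542e-01, -8.26531449e-04]), 'contact_force': array([-0.12971984, -1.30888343,  0.21287063]), 'moment': array([ 0.00482848, -0.05602407, -0.00687024]), 'width': 0.08532536129344052}
scene {'fx': 586.2725911885864, 'fy': 586.2725911885864, 'cx': 320.54706822180304, 'cy': 243.5722387122553, 'k1': -0.1522585817154938, 'camera_from_world': [[-0.8971, -0.4418, 0.0022, 0.6006], [0.2215, -0.4454, 0.8675, -0.1445], [-0.3823, 0.7787, 0.4975, -1.4104], [0.0, 0.0, 0.0, 1.0]]}
top {'fx': 558.9038333482439, 'fy': 558.9038333482439, 'cx': 308.69278145651225, 'cy': 245.38810430795562, 'k1': 0.024704857906273827, 'camera_from_world': [[0.0256, -0.9997, -0.0003, 0.1356], [0.9946, 0.0255, 0.1006, -0.6211], [-0.1005, -0.0029, 0.9949, -1.7687], [0.0, 0.0, 0.0, 1.0]]}
wrist {'fx': 406.7589213259457, 'fy': 406.7589213259457, 'cx': 316.6823765211381, 'cy': 242.84036252293245, 'k1': -0.040708896461547274, 'camera_from_world': [[0.3772, 0.9261, -0.0006, -0.5733], [-0.8798, 0.3582, -0.3126, 0.0415], [-0.2893, 0.1185, 0.9499, -0.3799], [0.0, 0.0, 0.0, 1.0]]}
```

View pics/scene0.png

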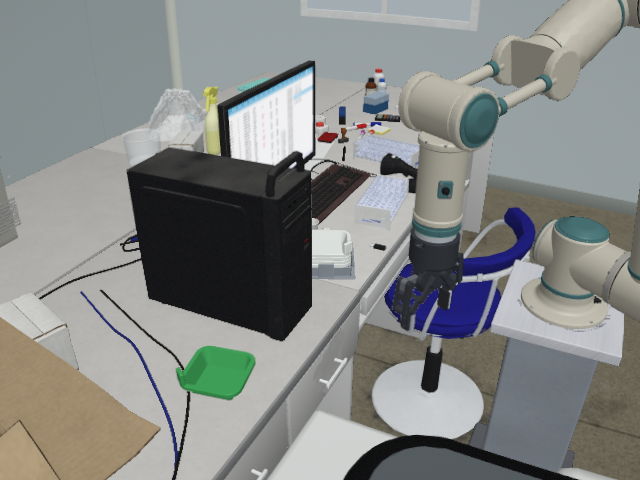

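View pics/top0.png

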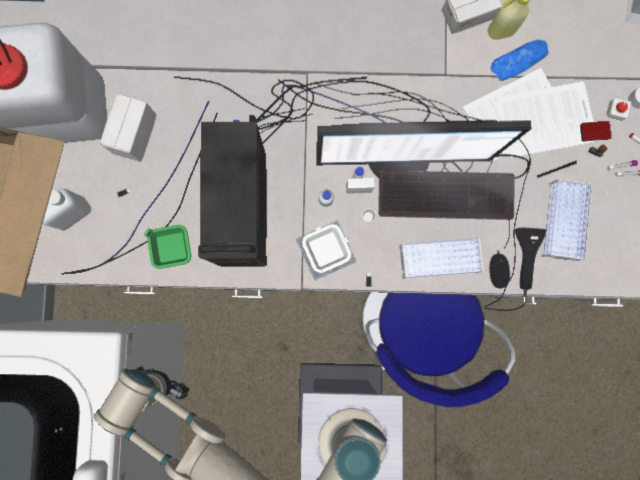

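View pics/wrist0.png

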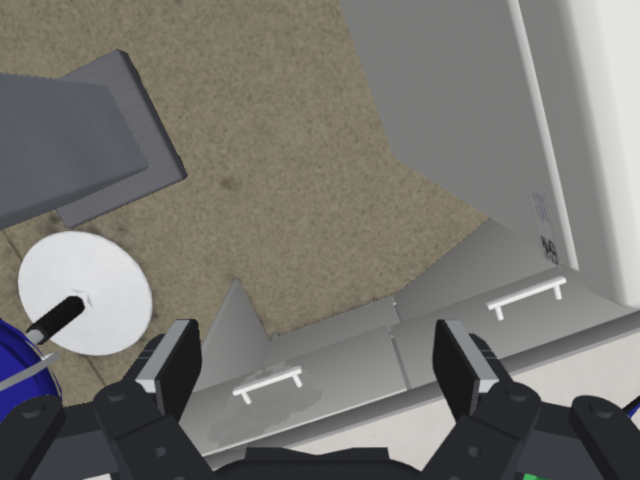

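The top view shows the white tray on its grey stand at about (326,248), with the nearby rack at (442,257). There is a second rack at (568,220), a green tray at (168,246), and the PC tower at (232,195). The scene view shows the tray at (333,245), partly hidden by the tower.

```bash
python3 - <<'E'
import cv2
a=cv2.imread("pics/top0.png")
t=cv2.resize(a[210:300,290:390],None,fx=6,fy=6,interpolation=cv2.INTER_CUBIC)
cv2.imwrite("pics/topcrop.png",t)
cv2.imwrite("pics/topcrop2.png",cv2.resize(a[225:300,390:500],None,fx=6,fy=6,interpolation=cv2.INTER_CUBIC))
b=cv2.imread("pics/scene0.png")
cv2.imwrite("pics/scenecrop.png",cv2.resize(b[170:290,290:420],None,fx=5,fy=5,interpolation=cv2.INTER_CUBIC))
E
```

```text
(no output)
```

View pics/topcrop.png

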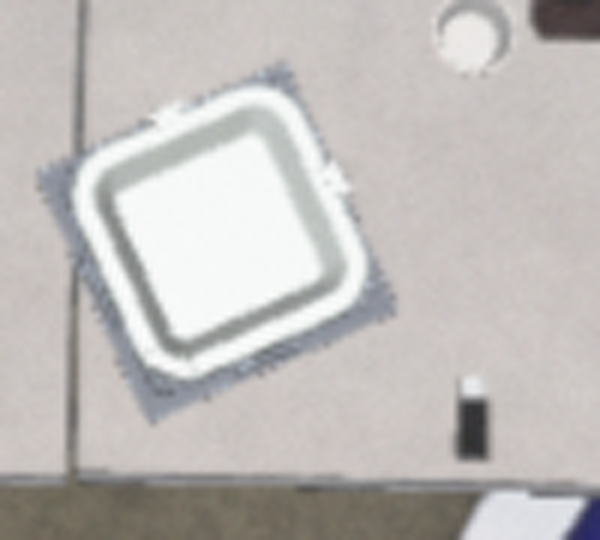

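View pics/scenecrop.png

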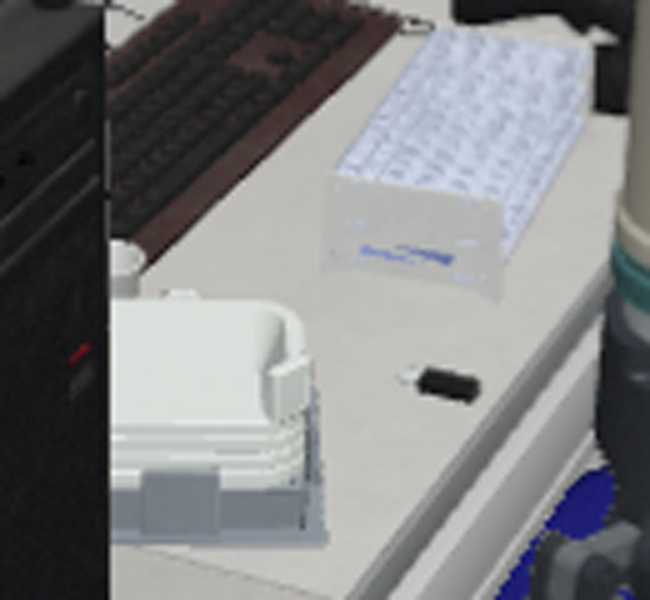

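View pics/topcrop2.png

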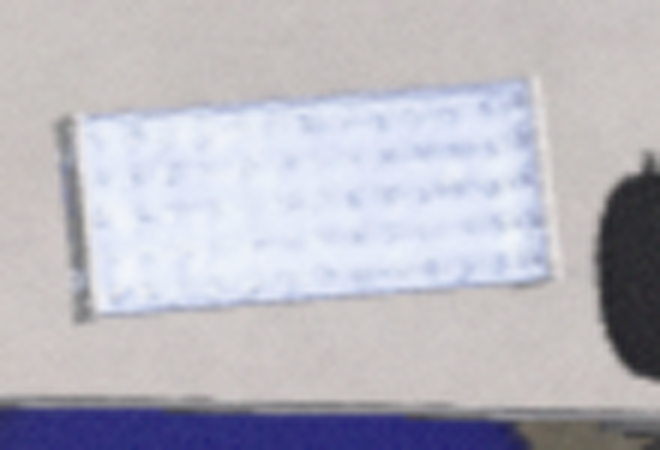

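Things that could be taken for the tray: the white tray on its stand in the top view at (326,248), the green look-alike at (168,246), and the white boxes at (126,127) and (361,185). I choose the white one on the grey stand. Its tab is at the near corner, about (319,271) in the top view and (348,247) in the scene view. The flaps are at (318,229) and (346,241), on the opposite side, which agrees. For the rack, (442,257) is the one beside the stand; (568,220) is the other one.

```bash
cat > h.py <<'E'
import cv2, numpy as np
from scipy.spatial.transform import Rotation as R
def rays(c,px):
    px=np.atleast_2d(px).astype(float)
    K=np.array([[c['fx'],0,c['cx']],[0,c['fy'],c['cy']],[0,0,1]])
    n=cv2.undistortPoints(px[:,None],K,np.array([c['k1'],0,0,0,0.]))[:,0]
    d=np.c_[n[:,0],-n[:,1],-np.ones(len(n))]
    M=c['camera_from_world']; o=-M[:3,:3].T@M[:3,3]
    return o,d@M[:3,:3]
def plane(c,px,z):
    o,d=rays(c,px); return o+d*((z-o[2])/d[:,2])[:,None]
def proj(c,P):
    P=np.atleast_2d(P); M=c['camera_from_world']; q=P@M[:3,:3].T+M[:3,3]
    x=q[:,0]/-q[:,2]; y=-q[:,1]/-q[:,2]; f=1+c['k1']*(x*x+y*y)
    return np.c_[c['fx']*x*f+c['cx'],c['fy']*y*f+c['cy']]
def rot(s): return R.from_quat(np.roll(s['ee_rot'],-1))
E
python3 - <<'E'
from h import *
from rig import manip
c=manip.calibration("top"); a=cv2.imread("pics/top0.png")
off=np.array([290,210])
roi=a[210:300,290:365]; 
m=((roi.min(2)>222)).astype(np.uint8); m=cv2.morphologyEx(m,cv2.MORPH_CLOSE,np.ones((3,3)))
cs,_=cv2.findContours(m,0,1); cs=sorted(cs,key=cv2.contourArea)[-1]
r=cv2.minAreaRect(cv2.convexHull(cs)); print(cv2.contourArea(cs),r)
b=cv2.boxPoints(r)+off; w=plane(c,b,0.083); print(b,w, w.mean(0), np.linalg.norm(np.diff(w,axis=0),axis=1))
# rack: corners by eye
k=np.array([[80,115],[95,312],[552,278],[533,78]])/6-0.4+[390,225]
w=plane(c,k,0.068); print(w,w.mean(0),np.linalg.norm(np.diff(w,axis=0),axis=1))
# stand
k=np.array([[38,172],[152,422],[395,308],[283,65]])/6-.4+[290,210]
w=plane(c,k,0.02); print(w,w.mean(0),np.linalg.norm(np.diff(w,axis=0),axis=1))
print(plane(c,np.array([[175,365]])/6-.4+[290,210],0.083), plane(c,np.array([[270,90]])/6-.4+[290,210],0.083))
E
```

```text
1541.0 ((36.63698196411133, 36.801368713378906), (42.373416900634766, 42.704463958740234), 65.55604553222656)
[[298.4315033  236.34931755]
 [337.30821991 218.67808342]
 [354.84246063 257.25341797]
 [315.96574402 274.9246521 ]] [[0.63988099 0.18421184 0.083     ]
 [0.69888874 0.06361538 0.083     ]
 [0.57873773 0.00643621 0.083     ]
 [0.52051007 0.12636239 0.083     ]] [0.60950438 0.09515645 0.083     ] [0.13425879 0.13306285 0.13331447]
[[ 0.62651108 -0.14554324  0.068     ]
 [ 0.52323629 -0.15424121  0.068     ]
 [ 0.5472322  -0.39210612  0.068     ]
 [ 0.65212331 -0.38276844  0.068     ]] [ 0.58727572 -0.26866475  0.068     ] [0.10364042 0.23907221 0.10530592]
[[ 0.64077731  0.19351602  0.02      ]
 [ 0.50734672  0.12857122  0.02      ]
 [ 0.57201354 -0.00074469  0.02      ]
 [ 0.70257779  0.06226227  0.02      ]] [0.60567884 0.09590121 0.02      ] [0.1483966  0.14458355 0.14497207]
[[0.53470773 0.11798445 0.083     ]] [[0.67990254 0.07172656 0.083     ]]
```

```bash
cat >> h.py <<'E'
def down(yaw,tilt=0.):  # tool z down, tool x at world yaw; tilt = turn about tool y
    return R.from_euler('z',yaw)*R.from_euler('x',np.pi)*R.from_euler('y',tilt)
def plan(s,p,r,mm=35,ang=0.078,maxrows=5):
    """rows from the measured/commanded pose to p,r"""
    p0=np.array(s['position']); r0=rot(s); rv=(r0.inv()*r).as_rotvec()
    n=max(1,int(np.ceil(max(np.linalg.norm(p-p0)*1000/mm,np.linalg.norm(rv)/ang))))
    print("rows total",n)
    cur=r0
    for i in range(min(n,maxrows)):
        d=cur.inv().apply((p-p0)/n)/0.4
        print("dp",np.round(d,3).tolist(),"ang",np.round(rv/n/0.08,3).tolist())
        cur=cur*R.from_rotvec(rv/n)
E
python3 - <<'E'
from h import *
from rig import manip
c=manip.calibration("scene")
print(plane(c,[[275,338],[311,305],[150,298]],0))
M=manip.calibration("wrist")['camera_from_world']; s=manip.get_state()
o=-M[:3,:3].T@M[:3,3]; print("cam in tool",rot(s).inv().apply(o-s['position']), rot(s).inv().apply(-M[2,:3]))
plan(s,np.array([0.36,0.22,0.28]),down(-0.335),maxrows=20)
E
```

```text
[[5.70531351e-01 4.29611261e-01 1.11022302e-16]
 [5.55810993e-01 2.82633679e-01 0.00000000e+00]
 [9.23310698e-01 4.36015723e-01 0.00000000e+00]]
cam in tool [-0.00120067 -0.07928946 -0.12397497] [0.0009809  0.31280456 0.94981701]
rows total 20
dp [-0.029, 0.031, -0.004] ang [0.001, 0.001, 0.949]
dp [-0.027, 0.033, -0.004] ang [0.001, 0.001, 0.949]
dp [-0.024, 0.035, -0.004] ang [0.001, 0.001, 0.949]
dp [-0.022, 0.037, -0.004] ang [0.001, 0.001, 0.949]
dp [-0.019, 0.039, -0.004] ang [0.001, 0.001, 0.949]
dp [-0.016, 0.04, -0.004] ang [0.001, 0.001, 0.949]
dp [-0.013, 0.041, -0.004] ang [0.001, 0.001, 0.949]
dp [-0.009, 0.042, -0.004] ang [0.001, 0.001, 0.949]
dp [-0.006, 0.042, -0.004] ang [0.001, 0.001, 0.949]
dp [-0.003, 0.043, -0.004] ang [0.001, 0.001, 0.949]
dp [0.0, 0.043, -0.004] ang [0.001, 0.001, 0.949]
dp [0.004, 0.043, -0.004] ang [0.001, 0.001, 0.949]
dp [0.007, 0.042, -0.004] ang [0.001, 0.001, 0.949]
dp [0.01, 0.042, -0.004] ang [0.001, 0.001, 0.949]
dp [0.013, 0.041, -0.004] ang [0.001, 0.001, 0.949]
dp [0.016, 0.04, -0.004] ang [0.001, 0.001, 0.949]
dp [0.019, 0.038, -0.004] ang [0.001, 0.001, 0.949]
dp [0.022, 0.037, -0.004] ang [0.001, 0.001, 0.949]
dp [0.025, 0.035, -0.004] ang [0.001, 0.001, 0.949]
dp [0.027, 0.033, -0.004] ang [0.001, 0.001, 0.949]
```

send_rows(
  delta_pos=[
    [-0.029, 0.031, -0.004],
    [-0.027, 0.033, -0.004],
    [-0.024, 0.035, -0.004],
    [-0.022, 0.037, -0.004],
    [-0.019, 0.039, -0.004],
  ],
  angular=[
    [0, 0, 0.95],
    [0, 0, 0.95],
    [0, 0, 0.95],
    [0, 0, 0.95],
    [0, 0, 0.95],
  ],
)

```text
clock: 0.57
position: [0.2524, 0.4537, 0.258]
ee_rot: [0.0, 0.921, 0.39, -0.0]
contact_force: [0.9, -0.9, -0.0]
width: 0.0854
```

send_rows(
  delta_pos=[
    [-0.016, 0.04, -0.004],
    [-0.013, 0.041, -0.004],
    [-0.009, 0.042, -0.004],
    [-0.006, 0.042, -0.004],
    [-0.003, 0.043, -0.004],
  ],
  angular=[
    [0, 0, 0.95],
    [0, 0, 0.95],
    [0, 0, 0.95],
    [0, 0, 0.95],
    [0, 0, 0.95],
  ],
)

```text
clock: 0.98
position: [0.2882, 0.3757, 0.2661]
ee_rot: [0.0, 0.978, 0.209, -0.0]
contact_force: [-1.0, 0.1, -1.0]
width: 0.0855
```

send_rows(
  delta_pos=[
    [0, 0.043, -0.004],
    [0.004, 0.043, -0.004],
    [0.007, 0.042, -0.004],
    [0.01, 0.042, -0.004],
    [0.013, 0.041, -0.004],
  ],
  angular=[
    [0, 0, 0.95],
    [0, 0, 0.95],
    [0, 0, 0.95],
    [0, 0, 0.95],
    [0, 0, 0.95],
  ],
)

```text
clock: 1.4
position: [0.3241, 0.2976, 0.2742]
ee_rot: [0.0, 1.0, 0.02, -0.0]
contact_force: [-0.0, 0.2, -0.5]
width: 0.0858
```

send_rows(
  delta_pos=[
    [0.016, 0.04, -0.004],
    [0.019, 0.038, -0.004],
    [0.022, 0.037, -0.004],
    [0.025, 0.035, -0.004],
    [0.027, 0.033, -0.004],
  ],
  angular=[
    [0, 0, 0.95],
    [0, 0, 0.95],
    [0, 0, 0.95],
    [0, 0, 0.95],
    [0, 0, 0.95],
  ],
)

```text
clock: 1.82
position: [0.3598, 0.2197, 0.2822]
ee_rot: [0.0, 0.986, -0.169, -0.0]
contact_force: [-0.3, -0.9, 0.3]
width: 0.0857
```

```bash
python3 - <<'E'
from h import *
from rig import manip
s=manip.get_state(); print(s['position'],rot(s).as_matrix()[:,0],s['qpos'])
plan(s,np.array([0.50,0.13,0.28]),down(-0.335))
E
```

```text
[0.3597919  0.21971102 0.28218637] [ 9.42832696e-01 -3.33266282e-01 -3.03940002e-04] [3.82800019e-01 2.18590984e-02 1.73849380e+00 5.78972458e-05
 1.38159482e+00 7.22554899e-01]
rows total 5
dp [0.081, 0.019, 0.001] ang [0.0, 0.001, -0.012]
dp [0.081, 0.019, 0.001] ang [0.0, 0.001, -0.012]
dp [0.081, 0.019, 0.001] ang [0.0, 0.001, -0.012]
dp [0.081, 0.019, 0.001] ang [0.0, 0.001, -0.012]
dp [0.081, 0.019, 0.001] ang [0.0, 0.001, -0.012]
```

send_rows(
  delta_pos=[
    [0.08, 0.02, 0],
    [0.08, 0.02, 0],
    [0.08, 0.02, 0],
    [0.08, 0.02, 0],
    [0.08, 0.02, 0],
  ],
  angular=[
    [0, 0, 0],
    [0, 0, 0],
    [0, 0, 0],
    [0, 0, 0],
    [0, 0, 0],
  ],
)

```text
clock: 2.23
position: [0.4985, 0.1289, 0.2821]
ee_rot: [-0.0, 0.986, -0.167, -0.0]
contact_force: [0.4, 1.5, 0.3]
width: 0.0852
```

send_rows(
  delta_pos=[
    [0, 0, 0],
  ],
  angular=[
    [0, 0, 0],
  ],
)

```text
clock: 2.32
position: [0.5027, 0.1268, 0.2815]
ee_rot: [0.001, 0.986, -0.169, 0.002]
contact_force: [-0.5, -0.1, 0.7]
width: 0.0855
```

```bash
python3 - <<'E'
from h import *
from rig import manip
import pickle
c=manip.calibration("wrist"); s=manip.get_state(); im=manip.get_image("wrist"); cv2.imwrite("pics/w1.png",im); pickle.dump((c,s),open("w1.pkl","wb"))
print(s['position'],s['contact_force'])
E
```

```text
[0.50271419 0.12675741 0.28153847] [-0.4696848  -0.05502792  0.72646305]
```

View pics/w1.png

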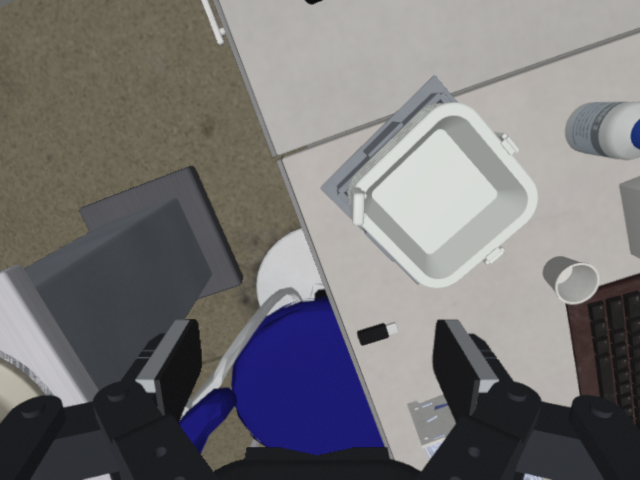

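The wrist view shows the white tray at (440,195), with the upright tab at its left corner near (360,203). Both flaps, at (509,145) and (495,255), are on the far side.

```bash
python3 - <<'E'
import cv2
a=cv2.imread("pics/w1.png")
cv2.imwrite("pics/w1c.png",cv2.resize(a[80:300,320:550],None,fx=2.7,fy=2.7,interpolation=cv2.INTER_CUBIC))
cv2.imwrite("pics/w1t.png",cv2.resize(a[165:245,330:420],None,fx=7,fy=7,interpolation=cv2.INTER_CUBIC))
E
```

```text
(no output)
```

View pics/w1c.png

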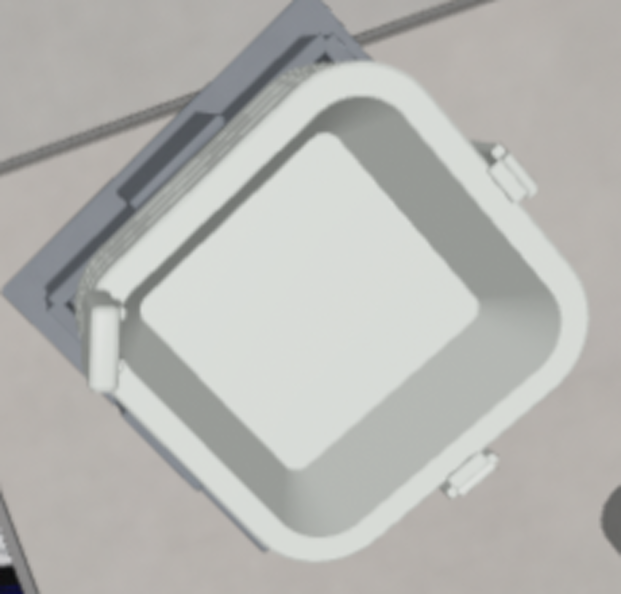

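View pics/w1t.png

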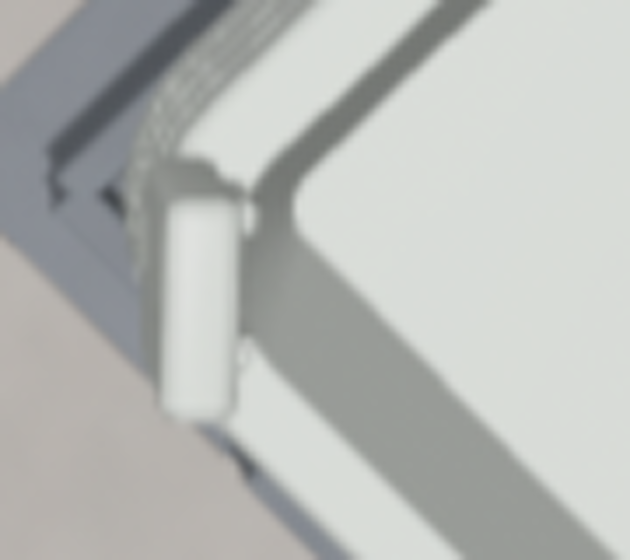

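```bash
python3 - <<'E'
from h import *
import pickle
c,s=pickle.load(open("w1.pkl","rb"))
def up(p,f,o): return (np.array(p,float)+.5)/f-.5+np.array(o)
t=up([[165,200],[240,200],[232,412],[160,412]],7,[330,165])
for z in (.105,.111,.117):
    w=plane(c,t,z); print(z,w.mean(0),np.linalg.norm(w[1]-w[0])*1e3,np.linalg.norm(w[2]-w[1])*1e3, "y-dir deg",np.degrees(np.arctan2(*(w[0]+w[1]-w[2]-w[3])[[1,0]])))
L=[[(105,270),(330,70)],[(405,75),(575,280)],[(570,370),(380,535)],[(265,540),(125,405)]]
for z in (.078,.083,.088):
    P=[plane(c,up(l,2.7,[320,80]),z)[:,:2] for l in L]
    cs=[]
    for i in range(4):
        a,b=P[i],P[(i+1)%4]
        A=np.c_[a[1]-a[0],-(b[1]-b[0])]; u=np.linalg.solve(A,b[0]-a[0]); cs.append(a[0]+u[0]*(a[1]-a[0]))
    cs=np.array(cs); d=np.roll(cs,-1,0)-cs
    print(z,cs.mean(0),np.linalg.norm(d,axis=1)*1e3,np.degrees(np.arctan2(d[:,1],d[:,0])))
print(s['position'],np.degrees(rot(s).as_euler('zyx')))
E
```

```text
0.105 [0.53634062 0.12295394 0.105     ] 8.030562496210383 23.509757044279766 y-dir deg 70.59003893114183
0.111 [0.53620318 0.12451748 0.111     ] 7.870171744401136 23.040207419460298 y-dir deg 70.59003893114169
0.117 [0.53606574 0.12608102 0.117     ] 7.709780992591909 22.570657794640812 y-dir deg 70.59003893114198
0.078 [0.60615472 0.09725373] [120.7246379  122.40956224 127.78331165 124.52477144] [ -64.37843506 -153.67753192  116.51873517   23.06910354]
0.083 [0.60498348 0.09884171] [118.88102068 120.5402141  125.83189959 122.62312139] [ -64.37843506 -153.67753192  116.51873517   23.06910354]
0.088 [0.60381224 0.10042969] [117.03740345 118.67086596 123.88048753 120.72147134] [ -64.37843506 -153.67753192  116.51873517   23.06910354]
[0.50271419 0.12675741 0.28153847] [ 19.47847447   0.19166784 179.86363448]
```

```bash
python3 - <<'E'
from h import *
import pickle
from rig import manip
c,s=pickle.load(open("w1.pkl","rb"))
cs=manip.calibration("scene"); ct=manip.calibration("top")
t=np.array([[358.0,208.2]])
o1,d1=rays(c,t); o2,d2=rays(cs,[[348.0,242.6]])
A=np.c_[d1[0],-d2[0]]; u=np.linalg.lstsq(A,o2-o1,rcond=None)[0]
print(o1+u[0]*d1[0],o2+u[1]*d2[0])
for z in (.05,.06,.07,.08,.09): print(z, plane(c,t,z+.028), plane(c,[[358,208]],z+.028))
# stand bottom corners in wrist: left corner
def up(p,f,o): return (np.array(p,float)+.5)/f-.5+np.array(o)
print(plane(c,up([[5,290],[315,-5]],2.7,[320,80]),0.0))
E
python3 - <<'E'
import cv2
a=cv2.imread("pics/scene0.png")
cv2.imwrite("pics/sc2.png",cv2.resize(a[220:285,305:365],None,fx=9,fy=9,interpolation=cv2.INTER_CUBIC))
E
```

```text
[0.5366358  0.12024422 0.09380144] [0.53410045 0.11900089 0.09406622]
0.05 [[0.53699973 0.11613708 0.078     ]] [[0.53705115 0.11629826 0.078     ]]
0.06 [[0.53676942 0.1187363  0.088     ]] [[0.53681927 0.11889255 0.088     ]]
0.07 [[0.53653911 0.12133551 0.098     ]] [[0.53658739 0.12148684 0.098     ]]
0.08 [[0.5363088  0.12393472 0.108     ]] [[0.53635551 0.12408113 0.108     ]]
0.09 [[0.53607849 0.12653394 0.118     ]] [[0.53612363 0.12667542 0.118     ]]
[[0.51084521 0.12882766 0.        ]
 [0.64624739 0.19058614 0.        ]]
```

View pics/sc2.png

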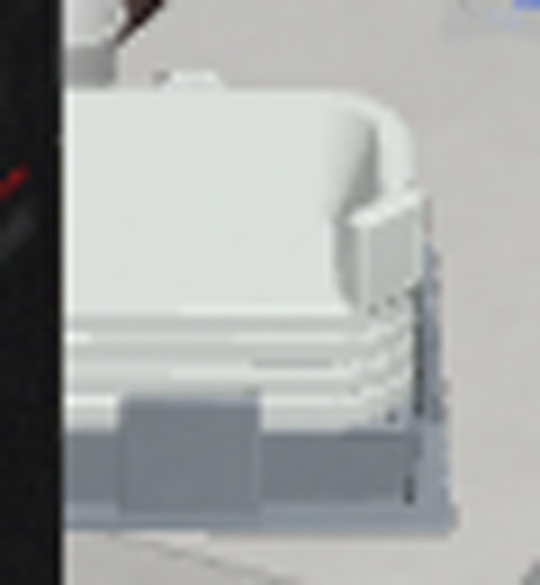

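Triangulating the wrist and scene rays puts the tab top at about (0.537, 0.120, 0.094), so the stack sits lower than I first assumed. The rim then measures about 129 mm, which fits. Next I move above the tab and look again from a different height.

```bash
python3 - <<'E'
from h import *
from rig import manip
s=manip.get_state(); plan(s,np.array([0.537,0.120,0.17]),down(-0.339))
E
```

```text
rows total 4
dp [0.024, -0.003, 0.07] ang [0.002, 0.001, -0.001]
dp [0.024, -0.003, 0.07] ang [0.002, 0.001, -0.001]
dp [0.024, -0.003, 0.07] ang [0.002, 0.001, -0.001]
dp [0.024, -0.003, 0.07] ang [0.002, 0.001, -0.001]
```

send_rows(
  delta_pos=[
    [0.024, -0.003, 0.07],
    [0.024, -0.003, 0.07],
    [0.024, -0.003, 0.07],
    [0.024, -0.003, 0.07],
    [0, 0, 0],
  ],
  angular=[
    [0, 0, 0],
    [0, 0, 0],
    [0, 0, 0],
    [0, 0, 0],
    [0, 0, 0],
  ],
)

```text
clock: 2.78
position: [0.5323, 0.1219, 0.1651]
ee_rot: [0.001, 0.986, -0.167, -0.005]
contact_force: [-1.2, -0.0, -0.2]
width: 0.0851
```

send_rows(
  delta_pos=[
    [0, 0, 0],
    [0, 0, 0],
  ],
  angular=[
    [0, 0, 0],
    [0, 0, 0],
  ],
)

```text
clock: 2.95
position: [0.5352, 0.1225, 0.1716]
ee_rot: [-0.0, 0.986, -0.167, 0.0]
contact_force: [0.8, 0.5, 0.7]
width: 0.0856
```

```bash
python3 - <<'E'
from h import *
from rig import manip
import pickle
c=manip.calibration("wrist"); s=manip.get_state(); im=manip.get_image("wrist"); cv2.imwrite("pics/w2.png",im); pickle.dump((c,s),open("w2.pkl","wb"))
print(s['position'],s['contact_force'],proj(c,[[.537,.120,.093]]))
E
```

```text
[0.53521948 0.12253212 0.17157558] [0.7611274  0.50965706 0.6866718 ] [[319.49563649 268.47450455]]
```

View pics/w2.png

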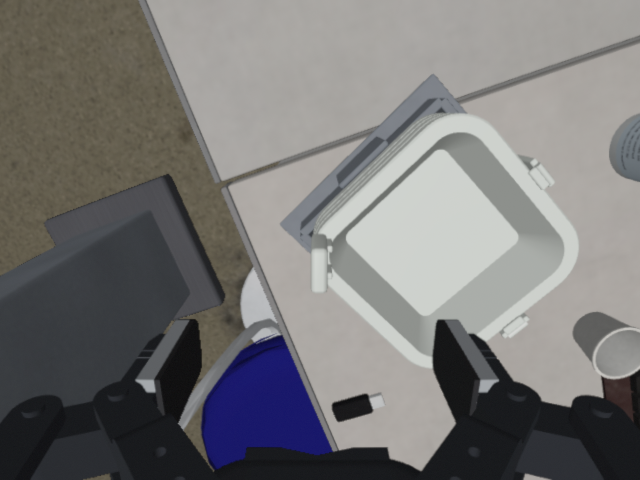

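```bash
python3 - <<'E'
import cv2
a=cv2.imread("pics/w2.png")
cv2.imwrite("pics/w2t.png",cv2.resize(a[220:310,280:370],None,fx=7,fy=7,interpolation=cv2.INTER_CUBIC))
E
```

```text
(no output)
```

View pics/w2t.png

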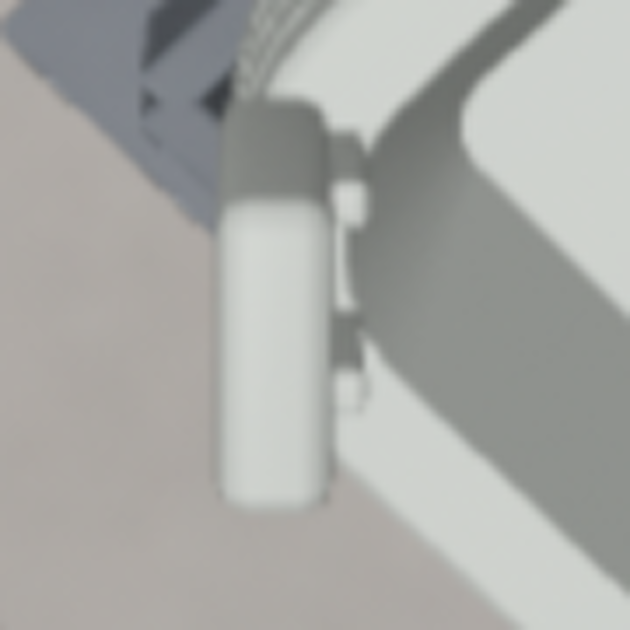

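```bash
python3 - <<'E'
from h import *
import pickle
from rig import manip
def up(p,f,o): return (np.array(p,float)+.5)/f-.5+np.array(o)
c1,_=pickle.load(open("w1.pkl","rb"));c2,s=pickle.load(open("w2.pkl","rb")); cs=manip.calibration("scene")
t2=up([[220,200],[330,200],[325,505],[222,505]],7,[280,220]); t1=up([[165,200],[240,200],[232,412],[160,412]],7,[330,165])
obs=[(c1,t1.mean(0)),(c2,t2.mean(0)),(cs,[347.8,243.1])]
def solve(obs):
    A=0;b=0
    for c,p in obs:
        o,d=rays(c,p); d=d[0]/np.linalg.norm(d[0]); Q=np.eye(3)-np.outer(d,d); A=A+Q;b=b+Q@o
    return np.linalg.solve(A,b)
print(solve(obs),solve(obs[:2]),solve(obs[1:]))
for z in (.088,.093,.098):
    w=plane(c2,t2,z); print(z,w.mean(0),np.linalg.norm(w[1]-w[0])*1e3,np.linalg.norm(w[2]-w[1])*1e3,np.degrees(np.arctan2(*(w[0]+w[1]-w[2]-w[3])[[1,0]])))
s=manip.get_state();print(s['position'])
plan(s,np.array([0.5368,0.1195,0.084]),down(-0.339))
E
```

```text
[0.5359134  0.11902959 0.09200103] [0.53667226 0.12068229 0.09620714] [0.53559193 0.11837493 0.09165559]
0.088 [0.53563837 0.11720645 0.088     ] 8.475459569003363 25.755316994604904 70.6076750445634
0.093 [0.53627239 0.11912256 0.093     ] 8.271346492645138 25.13505599972333 70.60767504456322
0.098 [0.53690641 0.12103867 0.098     ] 8.06723341628703 24.514795004841805 70.60767504456341
[0.53569495 0.12254154 0.17222471]
rows total 3
dp [0.002, 0.002, 0.074] ang [-0.006, -0.009, 0.015]
dp [0.002, 0.002, 0.074] ang [-0.006, -0.009, 0.015]
dp [0.002, 0.002, 0.074] ang [-0.006, -0.009, 0.015]
```

The tab top is at about (0.536, 0.119, 0.093) and its centre at z = 0.079, with the rim top at about 0.065. I descend with the jaws open along the tray's diagonal.

send_rows(
  delta_pos=[
    [0.002, 0.004, 0.044],
    [0.002, 0.004, 0.044],
    [0, 0, 0.044],
    [0, 0, 0.044],
    [0, 0, 0.044],
  ],
  angular=[
    [0, 0, 0],
    [0, 0, 0],
    [0, 0, 0],
    [0, 0, 0],
    [0, 0, 0],
  ],
)

```text
clock: 3.42
position: [0.5369, 0.1189, 0.0841]
ee_rot: [-0.001, 0.986, -0.167, 0.002]
contact_force: [0.8, -0.6, -0.6]
width: 0.0853
```

send_rows(
  delta_pos=[
    [0, 0, 0],
    [0, 0, 0],
    [0, 0, 0],
  ],
  angular=[
    [0, 0, 0],
    [0, 0, 0],
    [0, 0, 0],
  ],
)

```text
clock: 3.67
position: [0.5371, 0.1187, 0.0843]
ee_rot: [-0.001, 0.986, -0.167, 0.002]
contact_force: [-0.2, -0.4, -0.2]
width: 0.0856
```

```bash
python3 - <<'E'
from h import *
from rig import manip
import pickle
c=manip.calibration("wrist"); s=manip.get_state(); im=manip.get_image("wrist"); cv2.imwrite("pics/w3.png",im); pickle.dump((c,s),open("w3.pkl","wb"))
print(s['position'],s['contact_force'],s['moment'],np.degrees(rot(s).as_euler('zyx')),proj(c,[[.5362,.1192,.093]]))
cv2.imwrite("pics/s3.png",manip.get_image("scene"))
E
```

```text
[0.53706528 0.11872833 0.08433458] [-0.17786294 -0.42544146 -0.19311905] [-0.0087325  -0.05632195 -0.03000986] [  19.23577474    0.20114573 -179.97385976] [[311.00337879 360.61290536]]
```

View pics/w3.png

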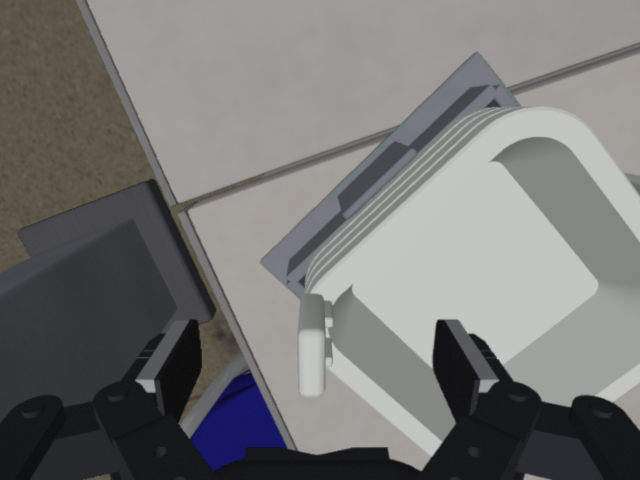

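View pics/s3.png

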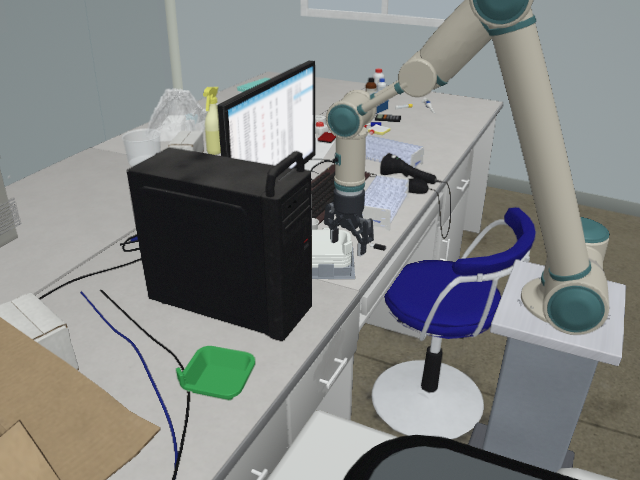

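The wrist view shows the tab at (312,345), midway between the open pads at (170,370) and (470,370). I close the gripper gently.

send_rows(
  delta_pos=[
    [0, 0, 0],
    [0, 0, 0],
    [0, 0, 0],
    [0, 0, 0],
    [0, 0, 0],
  ],
  angular=[
    [0, 0, 0],
    [0, 0, 0],
    [0, 0, 0],
    [0, 0, 0],
    [0, 0, 0],
  ],
  hand=0,
  squeeze=40,
)

```text
clock: 4.18
position: [0.5359, 0.1184, 0.0824]
ee_rot: [-0.0, 0.986, -0.167, 0.0]
contact_force: [0.8, 0.6, -0.5]
width: 0.0256
```

send_rows(
  delta_pos=[
    [0, 0, 0],
    [0, 0, 0],
    [0, 0, 0],
    [0, 0, 0],
    [0, 0, 0],
  ],
  angular=[
    [0, 0, 0],
    [0, 0, 0],
    [0, 0, 0],
    [0, 0, 0],
    [0, 0, 0],
  ],
)

```text
clock: 4.6
position: [0.5363, 0.1183, 0.0827]
ee_rot: [-0.0, 0.986, -0.167, 0.001]
contact_force: [-1.5, -0.6, 4.8]
width: 0.0133
```

```bash
python3 - <<'E'
from h import *
from rig import manip
c=manip.calibration("wrist"); s=manip.get_state(); im=manip.get_image("wrist"); cv2.imwrite("pics/w4.png",im)
print(s['position'],s['contact_force'],s['moment'],np.degrees(rot(s).as_euler('zyx')),s['width'])
E
```

```text
[0.53625393 0.11833361 0.08270404] [-1.53699543 -0.57548007  4.76253937] [-0.30274743 -0.45852388 -0.15841314] [1.92546616e+01 6.46196565e-02 1.79999555e+02] 0.01325501923396533
```

View pics/w4.png

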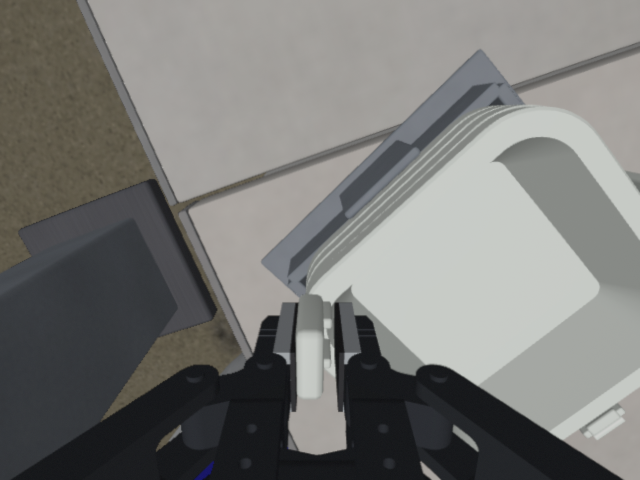

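send_rows(
  delta_pos=[
    [0, 0, -0.002],
    [0, 0, 0],
    [0, 0, 0],
    [0, 0, 0],
  ],
  angular=[
    [0, 0, 0],
    [0, 0, 0],
    [0, 0, 0],
    [0, 0, 0],
  ],
)

```text
clock: 4.98
position: [0.5363, 0.1183, 0.0832]
ee_rot: [-0.0, 0.986, -0.167, 0.0]
contact_force: [0.5, -1.1, 4.6]
width: 0.013
```

```bash
python3 - <<'E'
from h import *
from rig import manip
s=manip.get_state()
print(s['position'],s['contact_force'],s['moment'],np.degrees(rot(s).as_euler('zyx')),s['width'])
im=manip.get_image("wrist"); cv2.imwrite("pics/w5.png",cv2.resize(im[270:430,230:420],None,fx=3.5,fy=3.5,interpolation=cv2.INTER_CUBIC))
E
```

```text
[0.53625927 0.11830587 0.0831771 ] [ 0.53633119 -1.05585711  4.56399302] [-0.34212994 -0.55229878 -0.21222774] [1.92514809e+01 4.37421149e-02 1.79997067e+02] 0.013049837303848679
```

View pics/w5.png

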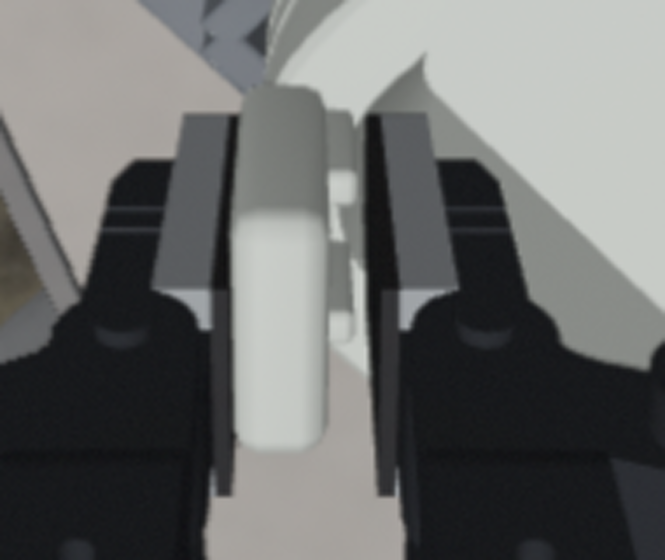

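The pads straddle the tab and the small ribs at its foot, at a width of 13.0 mm. I firm up the grip, then peel by turning about the far corner. In the tool frame this is a constant twist: for each dθ about −y, a shift of (0.028, 0, −0.1565)·dθ.

send_rows(
  delta_pos=[
    [0, 0, 0],
    [0, 0, 0],
    [0.001, 0, -0.006],
    [0.001, 0, -0.006],
    [0.001, 0, -0.006],
  ],
  angular=[
    [0, 0, 0],
    [0, 0, 0],
    [0, -0.2, 0],
    [0, -0.2, 0],
    [0, -0.2, 0],
  ],
  squeeze=60,
)

```text
clock: 5.45
position: [0.5372, 0.118, 0.0907]
ee_rot: [-0.004, 0.986, -0.167, -0.024]
contact_force: [-2.2, -0.5, 5.6]
width: 0.0124
```

send_rows(
  delta_pos=[
    [0.001, 0, -0.006],
    [0.001, 0, -0.006],
    [0.001, 0, -0.006],
    [0, 0, 0],
  ],
  angular=[
    [0, -0.2, 0],
    [0, -0.2, 0],
    [0, -0.2, 0],
    [0, 0, 0],
  ],
)

```text
clock: 5.78
position: [0.5388, 0.1174, 0.0978]
ee_rot: [-0.008, 0.985, -0.167, -0.048]
contact_force: [-3.5, -0.3, 6.0]
width: 0.0126
```

```bash
python3 - <<'E'
from h import *
from rig import manip
s=manip.get_state()
print(s['position'],s['contact_force'],s['moment'],np.degrees(rot(s).as_euler('zyx')),s['width'])
im=manip.get_image("wrist"); cv2.imwrite("pics/w6.png",im)
im=manip.get_image("scene"); cv2.imwrite("pics/s6.png",cv2.resize(im[170:290,290:420],None,fx=5,fy=5,interpolation=cv2.INTER_CUBIC))
E
```

```text
[0.53883016 0.11737315 0.09780329] [-3.51429779 -0.31062807  6.03977113] [-0.33865014 -0.50215855 -0.17048285] [  19.36353651   -5.24848153 -178.14812851] 0.012623265731275804
```

View pics/w6.png

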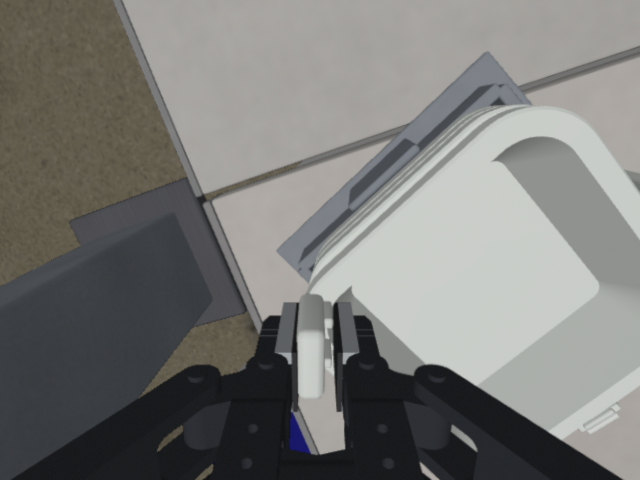

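View pics/s6.png

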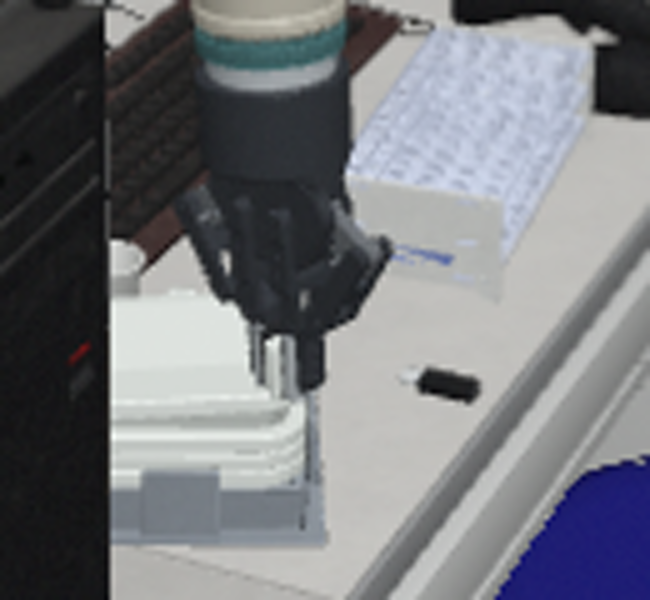

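The tray turns with the gripper: in the wrist view it stays fixed while the stack shifts, and the scene view shows a wedge opening at the tab's corner with the lower trays still seated. I continue.

send_rows(
  delta_pos=[
    [0.001, 0, -0.007],
    [0.001, 0, -0.007],
    [0.001, 0, -0.007],
    [0.001, 0, -0.007],
    [0.001, 0, -0.007],
  ],
  angular=[
    [0, -0.2, 0],
    [0, -0.2, 0],
    [0, -0.2, 0],
    [0, -0.2, 0],
    [0, -0.2, 0],
  ],
)

```text
clock: 6.3
position: [0.5422, 0.1161, 0.1109]
ee_rot: [-0.015, 0.982, -0.167, -0.088]
contact_force: [-0.7, 0.0, 1.0]
width: 0.0122
```

send_rows(
  delta_pos=[
    [0.001, 0, -0.007],
    [0, 0, 0],
    [0, 0, 0],
  ],
  angular=[
    [0, -0.2, 0],
    [0, 0, 0],
    [0, 0, 0],
  ],
)

```text
clock: 6.55
position: [0.5429, 0.1159, 0.1134]
ee_rot: [-0.016, 0.981, -0.167, -0.095]
contact_force: [-1.8, 0.1, 2.0]
width: 0.0121
```

```bash
python3 - <<'E'
from h import *
from rig import manip
s=manip.get_state()
print(s['position'],s['contact_force'],s['moment'],np.degrees(rot(s).as_euler('zyx')),s['width'])
im=manip.get_image("wrist"); cv2.imwrite("pics/w7.png",im)
im=manip.get_image("scene"); cv2.imwrite("pics/s7.png",cv2.resize(im[170:290,290:420],None,fx=5,fy=5,interpolation=cv2.INTER_CUBIC))
E
```

```text
[0.54294979 0.11585558 0.11343237] [-1.75344599  0.10790634  2.01764283] [-0.29207924 -0.4221584  -0.15839257] [  19.60296514  -10.44113227 -176.31360473] 0.012113715190807773
```

View pics/w7.png

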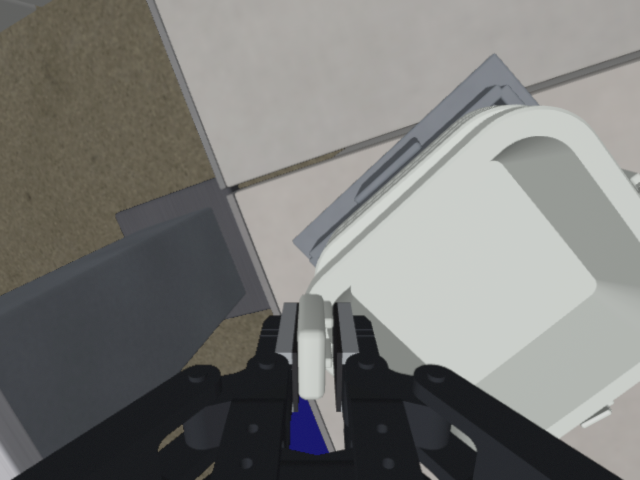

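View pics/s7.png

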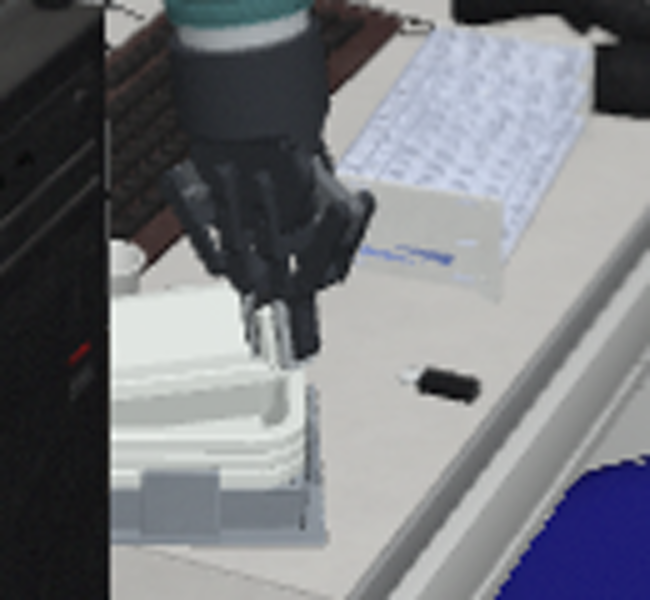

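The tab's corner is now about 30 mm up with the far corner still resting, and in the scene view the lower trays stay in the stand at (215,500). I peel a little further and then lift away with the tilt held.

send_rows(
  delta_pos=[
    [0.001, 0, -0.007],
    [0.001, 0, -0.007],
    [0.001, 0, -0.007],
    [0.001, 0, -0.007],
    [0.001, 0, -0.007],
  ],
  angular=[
    [0, -0.2, 0],
    [0, -0.2, 0],
    [0, -0.2, 0],
    [0, -0.2, 0],
    [0, -0.2, 0],
  ],
)

```text
clock: 7.07
position: [0.5458, 0.1149, 0.127]
ee_rot: [-0.023, 0.976, -0.165, -0.137]
contact_force: [-4.0, 1.5, 3.0]
width: 0.0121
```

send_rows(
  delta_pos=[
    [0, 0, -0.003],
    [0, 0, -0.003],
    [0, 0, -0.003],
    [0, 0, -0.003],
  ],
  angular=[
    [0, 0, 0],
    [0, 0, 0],
    [0, 0, 0],
    [0, 0, 0],
  ],
)

```text
clock: 7.4
position: [0.548, 0.1141, 0.1318]
ee_rot: [-0.023, 0.977, -0.166, -0.135]
contact_force: [-4.7, 1.1, 3.5]
width: 0.011
```

```bash
python3 - <<'E'
from h import *
from rig import manip
s=manip.get_state()
print(s['position'],s['contact_force'],s['moment'],np.degrees(rot(s).as_euler('zyx')),s['width'])
im=manip.get_image("wrist"); cv2.imwrite("pics/w8.png",im)
im=manip.get_image("scene"); cv2.imwrite("pics/s8.png",cv2.resize(im[170:290,290:420],None,fx=5,fy=5,interpolation=cv2.INTER_CUBIC))
print(rot(s).inv().apply([0,0,1]))
E
```

```text
[0.54803332 0.11405798 0.13179978] [-4.7036024   1.05287313  3.52195835] [ 0.00784596  0.42772795 -0.03009816] [  19.92886739  -14.83733686 -174.71362109] 0.010973526925769934
[-2.71121196e-01  2.96424074e-04 -9.62545173e-01]
```

View pics/w8.png

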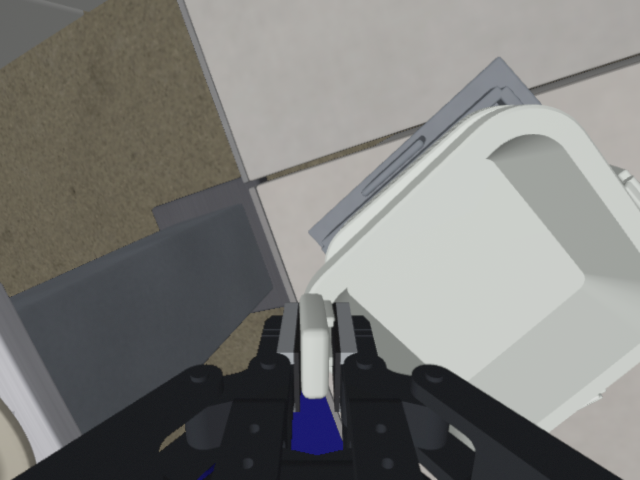

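View pics/s8.png

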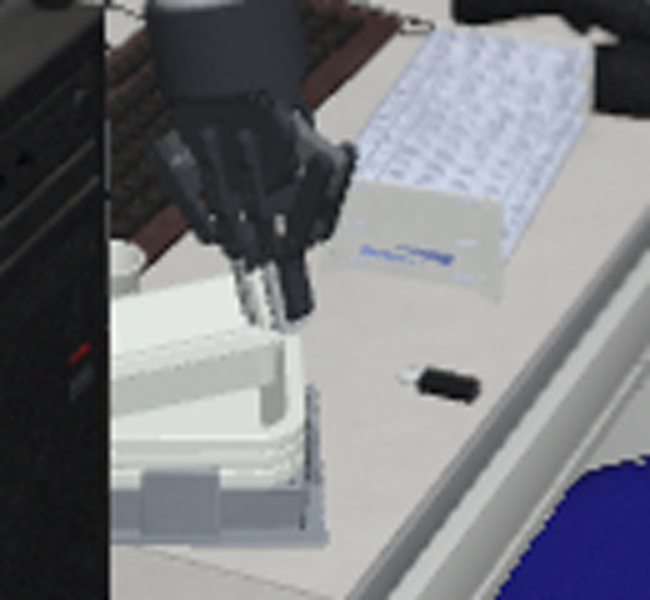

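The force toward the robot shows the lift along the tilted tool axis was nudging the tray against the far side. I lift truly vertical, easing back slightly, with a firmer grip.

send_rows(
  delta_pos=[
    [-0.004, 0, -0.005],
    [-0.004, 0, -0.006],
    [-0.004, 0, -0.007],
    [-0.003, 0, -0.007],
    [0, 0, 0],
  ],
  angular=[
    [0, 0, 0],
    [0, 0, 0],
    [0, 0, 0],
    [0, 0, 0],
    [0, 0, 0],
  ],
  squeeze=80,
)

```text
clock: 7.92
position: [0.5469, 0.1148, 0.1433]
ee_rot: [-0.023, 0.977, -0.166, -0.133]
contact_force: [-0.2, -0.2, -1.0]
width: 0.0098
```

```bash
python3 - <<'E'
from h import *
from rig import manip
s=manip.get_state()
print(s['position'],s['contact_force'],s['moment'],np.degrees(rot(s).as_euler('zyx')),s['width'])
im=manip.get_image("wrist"); cv2.imwrite("pics/w9.png",im)
im=manip.get_image("scene"); cv2.imwrite("pics/s9.png",cv2.resize(im[170:290,290:420],None,fx=5,fy=5,interpolation=cv2.INTER_CUBIC))
E
```

```text
[0.54693767 0.11484496 0.14329835] [-0.24424754 -0.21851069 -0.98441701] [-0.00753173 -0.10967801 -0.01754993] [  19.91665529  -14.57560674 -174.73755996] 0.009769198966865912
```

View pics/w9.png

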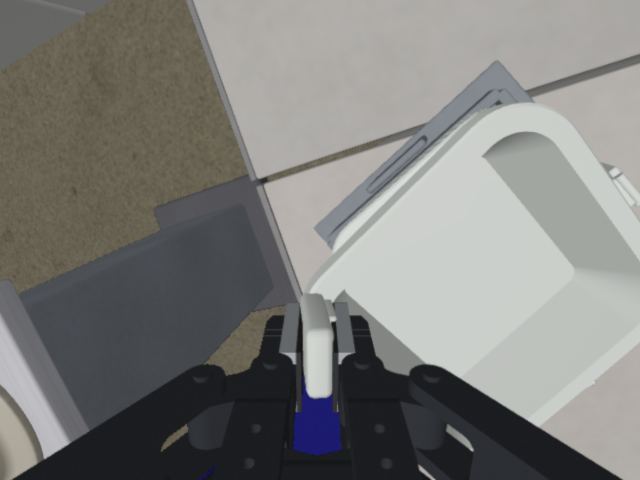

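View pics/s9.png

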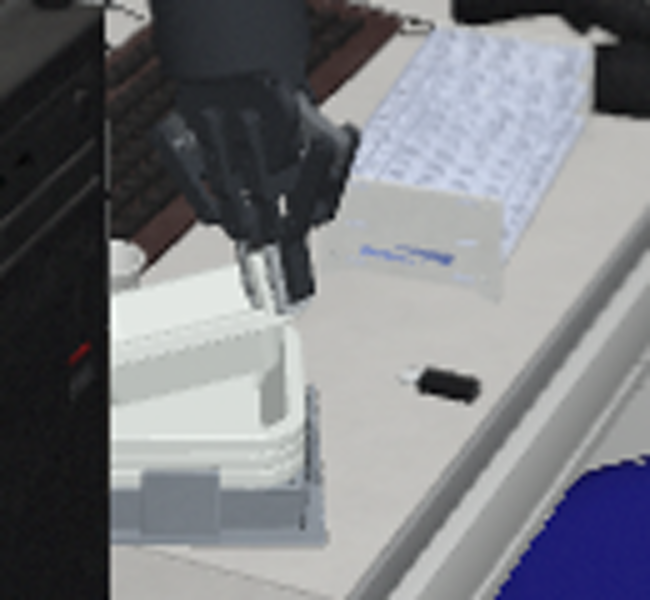

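The vertical force is now about −1 N, close to the tray's weight, so the tray looks free, and the lower trays sit unchanged. I raise it clear.

send_rows(
  delta_pos=[
    [-0.003, 0, -0.008],
    [-0.005, 0, -0.016],
    [-0.008, 0, -0.026],
    [-0.01, 0, -0.036],
    [-0.01, 0, -0.036],
  ],
  angular=[
    [0, 0, 0],
    [0, 0, 0],
    [0, 0, 0],
    [0, 0, 0],
    [0, 0, 0],
  ],
)

```text
clock: 8.43
position: [0.5454, 0.1151, 0.1949]
ee_rot: [-0.023, 0.977, -0.166, -0.134]
contact_force: [-0.3, 0.0, -0.5]
width: 0.0099
```

send_rows(
  delta_pos=[
    [-0.01, 0, -0.036],
    [-0.01, 0, -0.036],
    [-0.008, 0, -0.03],
    [0, 0, 0],
    [0, 0, 0],
  ],
  angular=[
    [0, 0, 0],
    [0, 0, 0],
    [0, 0, 0],
    [0, 0, 0],
    [0, 0, 0],
  ],
)

```text
clock: 8.85
position: [0.5461, 0.115, 0.2371]
ee_rot: [-0.023, 0.977, -0.166, -0.132]
contact_force: [0.7, 0.2, -1.3]
width: 0.0097
```

```bash
python3 - <<'E'
from h import *
from rig import manip
import pickle
c=manip.calibration("wrist");s=manip.get_state()
print(s['position'],s['contact_force'],s['moment'],np.degrees(rot(s).as_euler('zyx')),s['width'],s['qpos'])
im=manip.get_image("wrist"); cv2.imwrite("pics/w10.png",im); pickle.dump((c,s),open("w10.pkl","wb"))
im=manip.get_image("scene"); cv2.imwrite("pics/s10.png",im)
im=manip.get_image("top"); cv2.imwrite("pics/t10.png",im)
E
```

```text
[0.54605951 0.11503468 0.23710738] [ 0.70668592  0.19657398 -1.2627428 ] [-0.00038807 -0.12754435  0.00558643] [  19.9116101   -14.53751035 -174.74473434] 0.009733939051742564 [0.02367341 0.38519117 1.40404485 0.09477427 1.60484757 0.35068771]
```

View pics/w10.png

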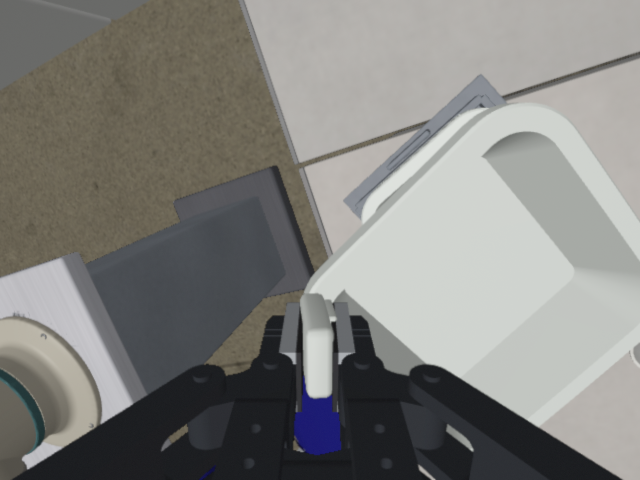

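View pics/s10.png

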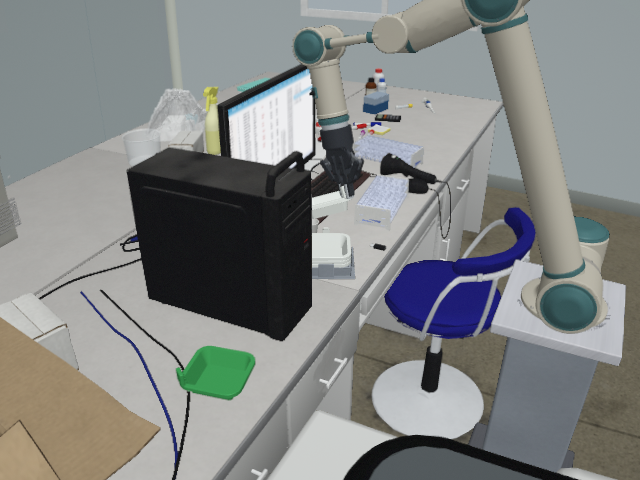

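View pics/t10.png

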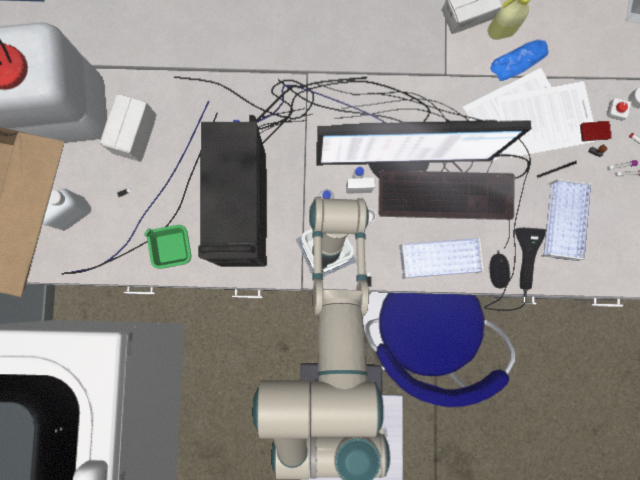

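The tray hangs free from the tab in the wrist and scene views, and the lower trays remain in the stand at (332,255) in the scene view. Next is the carry toward the rack, levelling on the way.

```bash
python3 - <<'E'
from h import *
from rig import manip
s=manip.get_state(); plan(s,np.array([0.515,-0.244,0.225]),down(-0.339),mm=25,maxrows=20)
E
```

```text
rows total 15
dp [0.015, 0.058, -0.002] ang [0.001, 0.228, 0.002]
dp [0.015, 0.058, -0.002] ang [0.001, 0.228, 0.002]
dp [0.015, 0.058, -0.002] ang [0.001, 0.228, 0.002]
dp [0.015, 0.058, -0.002] ang [0.001, 0.228, 0.002]
dp [0.015, 0.058, -0.001] ang [0.001, 0.228, 0.002]
dp [0.015, 0.058, -0.001] ang [0.001, 0.228, 0.002]
dp [0.015, 0.058, -0.001] ang [0.001, 0.228, 0.002]
dp [0.015, 0.058, -0.0] ang [0.001, 0.228, 0.002]
dp [0.015, 0.058, -0.0] ang [0.001, 0.228, 0.002]
dp [0.015, 0.058, 0.0] ang [0.001, 0.228, 0.002]
dp [0.015, 0.058, 0.0] ang [0.001, 0.228, 0.002]
dp [0.015, 0.058, 0.001] ang [0.001, 0.228, 0.002]
dp [0.015, 0.058, 0.001] ang [0.001, 0.228, 0.002]
dp [0.015, 0.058, 0.001] ang [0.001, 0.228, 0.002]
dp [0.015, 0.058, 0.001] ang [0.001, 0.228, 0.002]
```

send_rows(
  delta_pos=[
    [0.005, 0.02, 0],
    [0.01, 0.04, -0.001],
    [0.015, 0.058, -0.002],
    [0.015, 0.058, -0.002],
    [0.015, 0.058, -0.002],
  ],
  angular=[
    [0, 0.2, 0],
    [0, 0.2, 0],
    [0, 0.2, 0],
    [0, 0.2, 0],
    [0, 0.2, 0],
  ],
)

```text
clock: 9.42
position: [0.5364, 0.0166, 0.2327]
ee_rot: [-0.015, 0.981, -0.166, -0.094]
contact_force: [-0.3, -0.1, -0.5]
width: 0.0099
```

send_rows(
  delta_pos=[
    [0.015, 0.058, -0.001],
    [0.015, 0.058, -0.001],
    [0.015, 0.058, -0.001],
    [0.015, 0.058, 0],
    [0.015, 0.058, 0],
  ],
  angular=[
    [0, 0.2, 0],
    [0, 0.2, 0],
    [0, 0.2, 0],
    [0, 0.2, 0],
    [0, 0.2, 0],
  ],
)

```text
clock: 9.83
position: [0.5259, -0.103, 0.2292]
ee_rot: [-0.009, 0.984, -0.167, -0.055]
contact_force: [0.9, -0.5, -0.7]
width: 0.0097
```

send_rows(
  delta_pos=[
    [0.015, 0.058, 0],
    [0.015, 0.058, 0.001],
    [0.015, 0.058, 0.001],
    [0.015, 0.058, 0.001],
    [0.01, 0.04, 0.001],
  ],
  angular=[
    [0, 0.2, 0],
    [0, 0.2, 0],
    [0, 0.2, 0],
    [0, 0.2, 0],
    [0, 0.2, 0],
  ],
)

```text
clock: 10.25
position: [0.516, -0.2157, 0.2252]
ee_rot: [-0.002, 0.986, -0.168, -0.016]
contact_force: [-0.7, 0.2, -0.3]
width: 0.0095
```

```bash
python3 - <<'E'
from h import *
from rig import manip
s=manip.get_state(); print(s['position'],s['width'],s['contact_force']); plan(s,np.array([0.515,-0.244,0.225]),down(-0.339),mm=15,maxrows=20)
E
```

```text
[ 0.51601361 -0.21566788  0.22522381] 0.009491450966550881 [-0.70835567  0.20774607 -0.25590319]
rows total 2
dp [0.011, 0.034, 0.0] ang [0.014, 0.198, 0.009]
dp [0.011, 0.034, 0.0] ang [0.014, 0.198, 0.009]
```

send_rows(
  delta_pos=[
    [0.012, 0.04, 0],
    [0.006, 0.02, 0],
    [0.003, 0.008, 0],
    [0, 0, 0],
    [0, 0, 0],
  ],
  angular=[
    [0, 0.2, 0],
    [0, 0.2, 0],
    [0, 0, 0],
    [0, 0, 0],
    [0, 0, 0],
  ],
)

```text
clock: 10.67
position: [0.5163, -0.2406, 0.2254]
ee_rot: [-0.0, 0.986, -0.167, -0.0]
contact_force: [0.2, -0.4, 0.3]
width: 0.0098
```

```bash
python3 - <<'E'
from h import *
from rig import manip
import pickle
c=manip.calibration("wrist");s=manip.get_state()
print(s['position'],s['contact_force'],s['moment'],np.degrees(rot(s).as_euler('zyx')),s['width'])
im=manip.get_image("wrist"); cv2.imwrite("pics/w11.png",im); pickle.dump((c,s),open("w11.pkl","wb"))
im=manip.get_image("scene"); cv2.imwrite("pics/s11.png",im)
im=manip.get_image("top"); cv2.imwrite("pics/t11.png",im)
E
```

```text
[ 0.51628243 -0.2405839   0.22535056] [ 0.2297954  -0.44714835  0.29273118] [ 0.0232631   0.06681537 -0.00734757] [ 1.92634428e+01 -1.90924908e-02 -1.79957288e+02] 0.0098371676641836
```

View pics/w11.png

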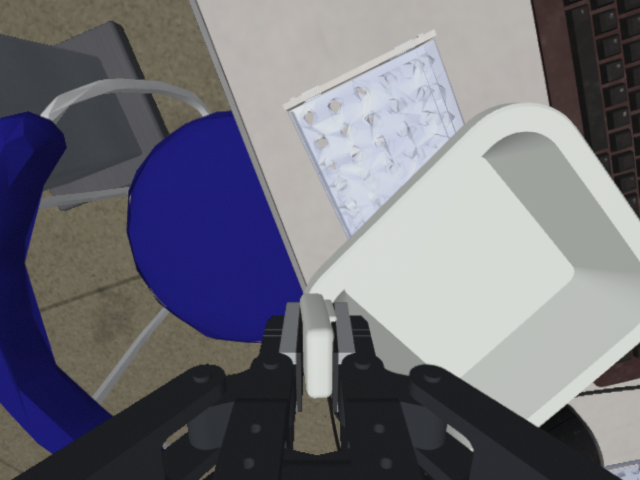

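View pics/s11.png

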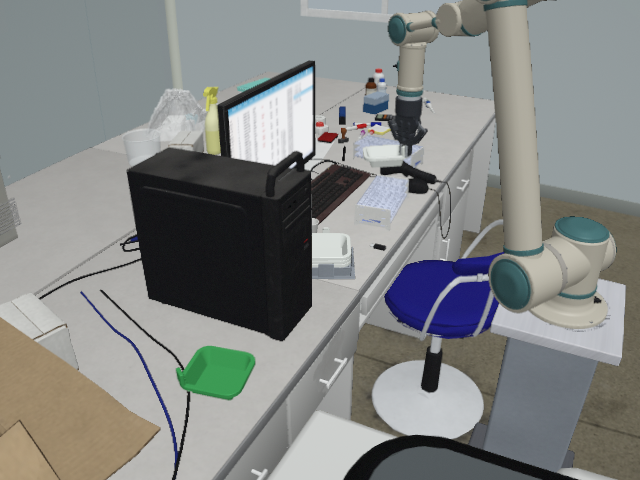

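View pics/t11.png

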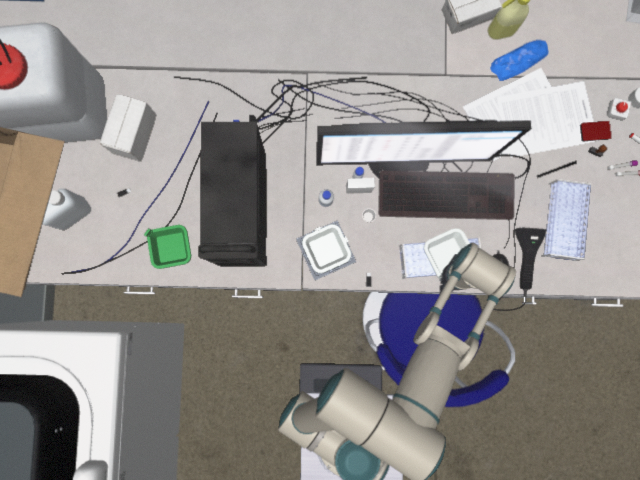

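The tray is over the rack: in the top view it is at (449,251) above the rack's strip at (402–482, 240–277), and it looks roughly level. Now I measure the tray's centre and tilt more closely.

```bash
python3 - <<'E'
import cv2
a=cv2.imread("pics/w11.png"); cv2.imwrite("pics/w11c.png",cv2.resize(a[90:430,300:640],None,fx=1.75,fy=1.75,interpolation=cv2.INTER_CUBIC))
a=cv2.imread("pics/s11.png"); cv2.imwrite("pics/s11c.png",cv2.resize(a[120:235,340:450],None,fx=5,fy=5,interpolation=cv2.INTER_CUBIC))
a=cv2.imread("pics/t11.png"); cv2.imwrite("pics/t11c.png",cv2.resize(a[220:295,390:500],None,fx=6,fy=6,interpolation=cv2.INTER_CUBIC))
E
```

```text
(no output)
```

View pics/w11c.png

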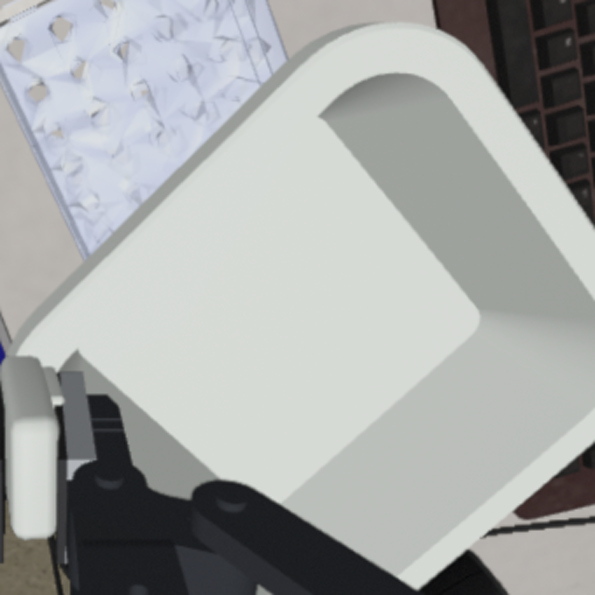

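View pics/s11c.png

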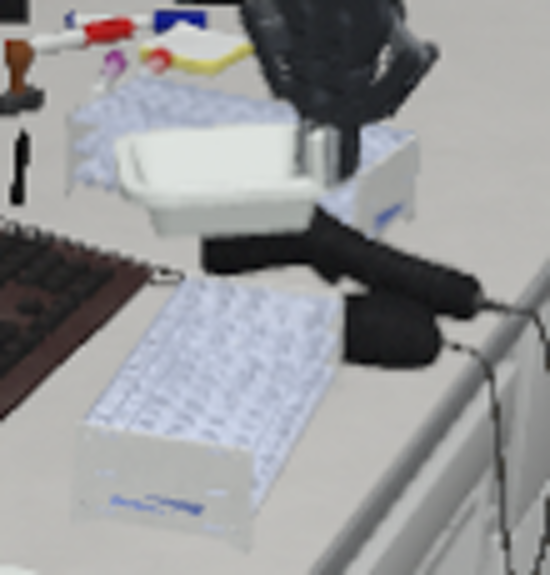

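View pics/t11c.png

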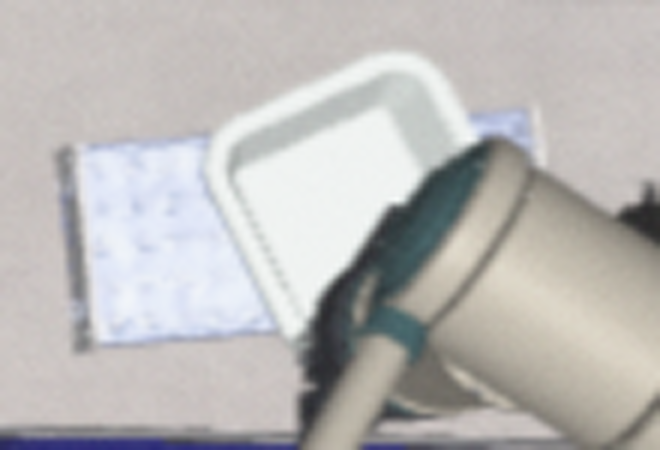

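```bash
python3 - <<'E'
from h import *
import pickle
from rig import manip
c,s=pickle.load(open("w11.pkl","rb"))
def up(p): return (np.array(p,float)+.5)/1.75-.5+np.array([300,90])
def inter(a,b,e,f):
    l=lambda p,q:np.cross([*p,1],[*q,1]); x=np.cross(l(a,b),l(e,f)); return x[:2]/x[2]
NW=((90,268),(300,62)); NE=((500,95),(590,228)); SE=((425,588),(590,440))
FNE=((335,135),(470,298)); FSE=((465,335),(300,485)); FSW=((90,358),(220,472))
pts=[inter(*NW,*NE),inter(*NE,*SE),inter(*FNE,*FSE),inter(*FSE,*FSW),(35,475)]
print(np.round(pts))
img=up(pts)
h=.0919;f=.0622-.002
obj=np.array([[0,-h,.035],[-h,0,.035],[-f,0,.002],[0,f,.002],[.0765,0,.063]])
K=np.array([[c['fx'],0,c['cx']],[0,c['fy'],c['cy']],[0,0,1]]);D=np.array([c['k1'],0,0,0,0.])
ok,rv,tv=cv2.solvePnP(obj,img,K,D,flags=cv2.SOLVEPNP_SQPNP)
ok,rv,tv=cv2.solvePnP(obj,img,K,D,rv,tv,True,flags=cv2.SOLVEPNP_ITERATIVE)
pr=cv2.projectPoints(obj,rv,tv,K,D)[0][:,0]; print("res px",np.round(pr-img,1).tolist())
M=c['camera_from_world']; F=np.diag([1,-1,-1.]); Rw=M[:3,:3].T@F@cv2.Rodrigues(rv)[0]
tw=M[:3,:3].T@(F@tv[:,0]-M[:3,3]); print("tray origin",tw,"z axis",Rw[:,2],"x axis",Rw[:,0],"tilt",np.arccos(Rw[2,2]))
# rack from top now vs before
k=np.array([[80,115],[95,312],[552,278],[533,78]])/6-0.4+[390,225]
ct=manip.calibration("top")
cs=manip.calibration("scene"); print("scene proj tray origin/floor corners/rim",np.round(proj(cs,tw+(Rw@np.array([[0,0,0],[-.08,0,.035],[.08,0,.035],[0,.08,.035],[0,-.08,.035]]).T).T)-[340,120],1)*5)
print("top proj",np.round((proj(ct,tw+(Rw@np.array([[-.08,0,.035],[.08,0,.035],[0,.08,.035],[0,-.08,.035]]).T).T)-[390,220])*6))
E
```

```text
[[407. -43.]
 [679. 360.]
 [485. 317.]
 [268. 514.]
 [ 35. 475.]]
res px [[-0.6, 0.1], [2.3, -0.4], [-1.5, 1.0], [-2.0, -0.8], [1.1, 0.0]]
tray origin [ 0.58452253 -0.2623718   0.16650709] z axis [ 0.1046643  -0.02493096  0.99419507] x axis [-0.94046932  0.32256422  0.10709709] tilt 0.10780127378298476
scene proj tray origin/floor corners/rim [[222.5 208.5]
 [120.  132.5]
 [327.  174.5]
 [303.5 119.5]
 [132.5 188. ]]
top proj [[415.  49.]
 [317. 352.]
 [524. 256.]
 [210. 142.]]
```

The tray pose from PnP agrees with the other two views: origin at (0.585, −0.262, 0.167), against a rack centre of about (0.587, −0.269). The tray is tilted 0.11 rad with the tab side high, so I level that out.

send_rows(
  delta_pos=[
    [0, 0.004, 0.003],
    [0, 0.004, 0.003],
    [0, 0.004, 0.003],
    [0, 0.002, 0.003],
    [0, 0, 0],
  ],
  angular=[
    [0, 0.3, 0],
    [0, 0.4, 0],
    [0, 0.4, 0],
    [0, 0.2, 0],
    [0, 0, 0],
  ],
)

```text
clock: 11.23
position: [0.5143, -0.2454, 0.2204]
ee_rot: [0.008, 0.985, -0.167, 0.051]
contact_force: [0.3, -0.4, -0.6]
width: 0.0098
```

send_rows(
  delta_pos=[
    [0, 0, 0],
    [0, 0, 0],
    [0, 0, 0],
    [0, 0, 0],
    [0, 0, 0],
  ],
  angular=[
    [0, 0, 0],
    [0, 0, 0],
    [0, 0, 0],
    [0, 0, 0],
    [0, 0, 0],
  ],
)

```text
clock: 11.65
position: [0.5152, -0.2464, 0.2206]
ee_rot: [0.009, 0.985, -0.167, 0.051]
contact_force: [-0.6, 0.3, -0.5]
width: 0.0094
```

```bash
python3 - <<'E'
from h import *
from rig import manip
s=manip.get_state()
print(s['position'],s['contact_force'],s['moment'],np.degrees(rot(s).as_euler('zyx')),s['width'],np.abs(s['qd']).max())
a=manip.get_image("scene"); cv2.imwrite("pics/s12c.png",cv2.resize(a[120:285,300:450],None,fx=3.6,fy=3.6,interpolation=cv2.INTER_CUBIC))
t=manip.get_image("top"); cv2.imwrite("pics/t12c.png",cv2.resize(t[210:295,290:500],None,fx=3.6,fy=3.6,interpolation=cv2.INTER_CUBIC))
w=manip.get_image("wrist"); cv2.imwrite("pics/w12.png",w)
# stack: outline of grey stand + white trays vs start
ct=manip.calibration("top"); a0=cv2.imread("pics/top0.png")
for im in (a0,t):
    roi=im[210:300,290:365]; m=((roi.min(2)>222)).astype(np.uint8); m=cv2.morphologyEx(m,cv2.MORPH_CLOSE,np.ones((3,3)))
    cs,_=cv2.findContours(m,0,1); q=sorted(cs,key=cv2.contourArea)[-1]; print(cv2.minAreaRect(cv2.convexHull(q)))
E
```

```text
[ 0.51521764 -0.24635915  0.2205818 ] [-0.61531734  0.25311604 -0.46456997] [0.01135956 0.03495023 0.01747903] [ 19.34285814   5.62182201 178.03835   ] 0.009384332064930579 0.002865710955285596
((36.63698196411133, 36.801368713378906), (42.373416900634766, 42.704463958740234), 65.55604553222656)
((36.62786102294922, 36.617462158203125), (42.67792510986328, 42.586734771728516), 65.77225494384766)
```

View pics/s12c.png

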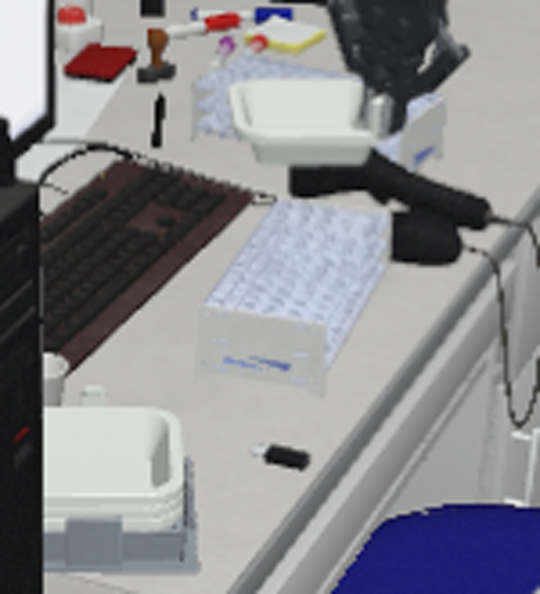

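View pics/t12c.png

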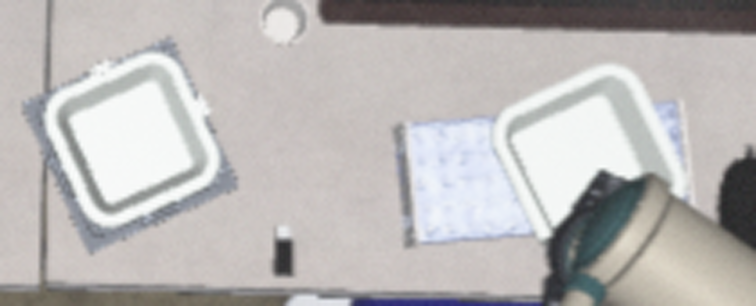

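View pics/w12.png

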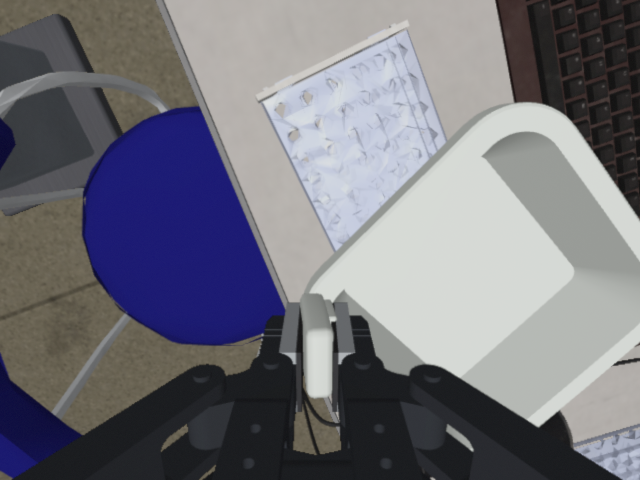

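The tray is level and still, the rack is unmoved, and the lower trays sit in the stand with the same outline as at the start. I hand it in.

```bash
python3 - <<'E'
from rig import manip
print(manip.sign_off())
E
```

```text
the job is handed in; nothing more can be done
None
```

I gripped the top tray by its corner tab and peeled it by turning it about 0.27 rad about the far corner. I then lifted it clear, carried it over the rack beside the stand, levelled it there and handed in while still holding it, at about 11.8 s. `sign_off` gives no verdict, so the result below rests on my own checks.

- **Tray position:** just before the last correction, the wrist-camera measurement put it within about 10 mm of the rack's centre. Its underside was about 0.167 m above the desk and it was tilted 0.11 rad, tab side high. I corrected that tilt by 0.10 rad. I checked the result only by eye in the pictures, where the tray looked level, and did not measure it again.
- **Peel:** partway through, the tab's corner was about 30 mm up by the gripper's pose and the far corner still looked seated. I did not measure the far corner's height directly.
- **Lower trays and rack:** the white outline at the stand matches the start to within about 0.2 pixel (roughly 0.5 mm) in the top view. The rack showed no visible shift and nothing touched it.
- **Grip:** the arm was still, and the fingers had closed to about 9.4 mm on the 9 mm tab.

**What disagreed or slipped:**
- My first height guess for the stack was about 18 mm too high; a second view corrected it.
- The fingers first closed on the ribs at the tab's foot. The tab then slipped slightly during lift-off, when I briefly pushed the tray against the far side with about 5 N. That slip probably caused the tilt I corrected at the end.

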